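Spring open the component test box

ROBOT

A 6-joint arm with a two-finger parallel gripper is mounted at the origin on the work surface. World frame = base frame: x ahead of the robot, y to its left, z up, the work surface at z = 0. Lengths are in m, angles in rad, forces in N, time in s.
With the tool pointing down it reaches from about 0.35 to 0.775 m from the base axis. Payload 5.5 kg.
Tool frame: the origin (TCP) lies between the finger pads; the fingertips stand 19 mm ahead of it and the grasp point (between the pads) is the TCP (env.tcp_to_tips is the distance from the TCP to the fingertips, in m); z points along the fingers, y is the direction in which the jaws open and shut (so a half turn about z gives the same grasp; the last joint's range is limited). The gripper opens to 85 mm and grips with 20 to 120 N. Pads are 22 mm wide; open, the fingers measure 114 mm over their backs; the gripper's body (76 mm by 85 mm) begins 54 mm behind the grasp point. The pads swing forward as they close: fully open they stand 13 mm farther back than shut.
Start: joints at [-1.464, 0.313, 0.046, 1.304, 0, 1.431], TCP at [0.14, -0.558, 0.25] pointing down, gripper open.
Joint ranges: [-2.76, 2.76], [-0.86, 1.69], [-1.03, 1.26], [-2.2, 2.34], [-1.47, 1.5], [-3.14, 3.14]. Speed limits (rad/s): [2.57, 2.57, 3.14, 3.14, 3.14, 3.14].

INTERFACE

Orientations are given as a unit quaternion [w, x, y, z].
In Python, from workcell import env, eyes, job gives the robot as it stands. The module is installed in compiled form; this text tells all that it offers.
- The arm moves only by the tool move_arm, never from a script. Its argument "commands" is a list of rows, each a list of 3 entries, a list of its own where there are three numbers: the shift along the world's x, y, z as a fraction of full scale, then the turn, a rotation vector about the world's x, y, z as a fraction of full scale, then the gripper command: -1 is shut, 1 is fully open, values between are in proportion. In form: [[[x, y, z], [wx, wy, wz], gripper], ...]. A call has 1 to 5 rows; each row shifts and turns the commanded pose from where the row before left it; what a row does not reach is not made up. Full scale, the value 1, is 0.04 m for a shift and 8 degrees for a turn. A row lasts 1/10 s, in which the tool goes at most 50 mm and 8.59 degrees, less where a joint would pass 70% of its speed; a pose out of reach is approached as far as the arm can. A call with a number of a shift or a turn outside -1 to 1 is refused whole. A call with a gripper value outside its range is refused whole. The fingers move at their own pace and stop on an object; "newtons" is the grip in N (left out, the last holds). Time passes only in rows, so rows that do not move let the fingers close. It gives the time, the measured TCP pose, the force and the opening at its end, in the units of the state.
- env.get_state(): the state, without advancing time (a new reading comes with each control period).
- eyes.read_camera(name): name is "scene" or "top" or "wrist"; returns a dict with "frame" (384x512x3 uint8, red, green, blue), "mtx" (3x3 intrinsics, pixels), "camera_from_world" (4x4, takes a point from world to camera coordinates); the wrist camera has in their place "mount" (4x4, takes a point from camera to tool coordinates, whose origin is the TCP and whose axes are the flange's). Camera axes: x right, y down, z forward; pixel columns grow to the right and rows downward; lengths in m; the calibration is good to about 2 mm. A picture is of the moment at which its call begins: read the wrist's pose just before it. There is no depth.
- job.hand_in(): hands the job in, once; it reports no verdict.
The state is a dict: "clock": time; "joint_pos": joint angles; "qvel": joint speeds; "tau": joint torques, N m; "tcp_pos": TCP position; "orientation": TCP orientation; "wrist_force": force on the tool from outside, world axes, zero at the start; "ft_torque": the same for the moment, N m; "finger_gap": finger opening in m.
Only numpy, scipy, OpenCV 4.12 (cv2) and the standard library are available. Lean on these libraries where they do the work, as an engineer would, in place of code of your own. Each camera call takes 0.05 s, during which the arm holds its last target.

TASK

Open the grey component test box: with a fingertip, press its red release tab down so that the lid springs up, then push the lid all the way back until it rests fully open against its stop. Only touch and push, grasp nothing; leave the yellow capacitor standing in its nest and everything else on the bench where it is, and finish clear of the box.

Things in the scene. Friction and masses are not known exactly. Their poses are not given: they have to be found in the camera images.
- fixture: Grey component test box screwed to the bench, 51 high, 120 wide (y), with a cream lid (upper face at 58 when shut). Origin on the bench under the box; x points from the red tab's side to the hinge side, z up; the box reaches from x -57 to +65. Walls 5 thick; mounting feet 5 high reach y +-75. Turned in plan up to 30 degrees either way, tab always towards the robot
- tab_top (a point): Centre of the upper face of the red release tab, a plate 42 (x) x 36 (y) x 6 thick that sticks out level from the middle of the box's -x side; when up, this point is 98 from the fixture's origin along -x, at height 44, with open air below it. Between tab and lid stands a steel hook, 26 wide, up to height 65, about 25 from this point
- tab (a joint): Rocking of the release tab, rad: 0 = up (at rest), 0.32 = fully down (this point sinks about 9). The pivot lies 28 from the pad's centre on the lid's side. A spring resists with about 2 N to 4 N at the pad's centre and brings it back up. The hook lets the lid go at about 0.2
- lid (a joint): Lid angle, rad: 0 = shut (latched it reads 0 to 0.03), about 0.85 = where the spring lifts it when the tab is pressed, 1.8 = fully open against its stop (leaning back past upright). Between 0.85 and upright the lid falls back to 0.85 when let go (holding it takes under 1 N at the edge); past about 1.65 it drops to the stop on its own
- lid_edge (a point): Middle of the lid's free edge (tab side), halfway through its thickness. The lid is a plate 118 x 118 x 6 (118 from hinge to this edge), cream above with a dark panel, bare metal below. Shut: 58 from the fixture's origin along -x at height 55; sprung up: about 18 along -x at height 144; upright: height 173
- lid_hinge (a point): Middle of the hinge line, 60 from the fixture's origin along +x at height 55. The lid swings up and over towards the fixture's +x about this line, parallel to the fixture's y
- nest_floor (a point): Middle of the floor of the black nest inside the box, at height 6, 5 from the fixture's origin along -x
- capacitor: Yellow box capacitor, 32 x 18 x 24 high, standing loose in the nest under the lid (30 g), its top at height 30; origin under its centre. To be left alone
- screwdriver: Orange-handled screwdriver, about 170 long, lying beside the fixture; origin at its middle underneath. Loose; to be left alone
- jar: Small amber jar, 42 across, 60 high; origin under its centre. Loose; to be left alone
- tape: Dark roll of tape lying flat, 68 across, 18 high; origin under its centre. Loose; to be left alone
- post: Turned brass terminal post, 32 across, 40 high; origin under its centre. Loose; to be left alone
- bin: Open yellow parts bin, 90 x 70 x 35; origin under its centre. Loose; to be left alone
- spray: Blue spray can with a pale top, 52 across, 150 high; origin under its centre. Loose; to be left alone
- spare: Spare green box capacitor, 30 x 22 x 20, lying on the bench; origin under its centre. Loose; to be left alone

How it is judged:
By the outcome, as a careful person would: the job done as asked, in the order asked, and still so for the second after the job is handed in, with the robot touching nothing.
It also fails if it takes over 40 s, if anything falls off the work surface, if the arm or the gripper's body presses on something with over 40 N, if the wrist force passes 120 N, or if a joint passes its speed limit or range.

## Working session

There is one attempt and no reset: what is moved stays moved. The work goes in short steps, Python scripts to look and compute and a tool call to move; the robot and the scene stay as the last step left them, time stands still between calls to the robot, and variables do not carry over. Pictures are saved under pics/ and viewed, and the job is handed in when it is done.

Besides the shell and the picture viewer there is one more tool, called after "Emit:" by a JSON object that holds its "name" and its "arguments". move_arm: Moves the arm, as the interface text tells. Its arguments: {"type":"object","properties":{"commands":{"type":"array","items":{"type":"array"}},"newtons":{"type":"number"}},"required":["commands"]}

```bash
mkdir -p pics
python3 - <<'E'
from workcell import env, eyes, job
import cv2,numpy as np,pickle
s=env.get_state();print(s)
d={}
for n in("scene","top","wrist"):
    r=eyes.read_camera(n);d[n]=r
    cv2.imwrite(f"pics/{n}0.png",r["frame"][:,:,::-1])
    print(n,r["mtx"].tolist(),np.round(r.get("camera_from_world",r.get("mount")),3).tolist())
pickle.dump(d,open("d0.pkl","wb"))
E
```

```text
{'clock': 0.0, 'joint_pos': array([-1.46361108e+00,  3.14028071e-01,  4.50055758e-02,  1.30360460e+00,
        1.96017574e-06,  1.43121099e+00]), 'qvel': array([ 0.00218154,  0.00036426,  0.00056072, -0.0016885 ,  0.0005918 ,
        0.00050797]), 'tau': array([-4.39328887e-04, -4.80626893e+01,  2.98533082e+01,  1.93422264e-02,
       -1.44838768e-04, -2.17053775e-05]), 'tcp_pos': array([ 0.14040644, -0.5571139 ,  0.24940397]), 'orientation': array([-9.15249579e-04,  9.92397271e-01,  1.23072409e-01,  1.58085976e-05]), 'wrist_force': array([-0.07671348, -0.60787714, -0.6126022 ]), 'ft_torque': array([-0.0141481 , -0.0225237 , -0.02693414]), 'finger_gap': 0.08546347354934167}
scene [[470.53834263782, 0.0, 259.4378086220979], [0.0, 470.53834263782, 188.49009643170257], [0.0, 0.0, 1.0]] [[0.879, 0.476, 0.006, -0.57], [0.276, -0.498, -0.822, -0.064], [-0.389, 0.725, -0.569, 1.376], [0.0, 0.0, 0.0, 1.0]]
top [[378.1283235790157, 0.0, 255.62029487048483], [0.0, 378.1283235790157, 187.92243169025673], [0.0, 0.0, 1.0]] [[0.014, -1.0, -0.009, 0.068], [-0.988, -0.012, -0.154, 0.603], [0.153, 0.011, -0.988, 0.859], [0.0, 0.0, 0.0, 1.0]]
wrist [[267.92384758459525, 0.0, 255.01351948749897], [0.0, 267.92384758459525, 191.75198146320113], [0.0, 0.0, 1.0]] [[0.001, -0.958, -0.287, 0.072], [1.0, 0.001, -0.0, 0.0], [0.0, -0.287, 0.958, -0.122], [0.0, 0.0, 0.0, 1.0]]
```

View pics/scene0.png

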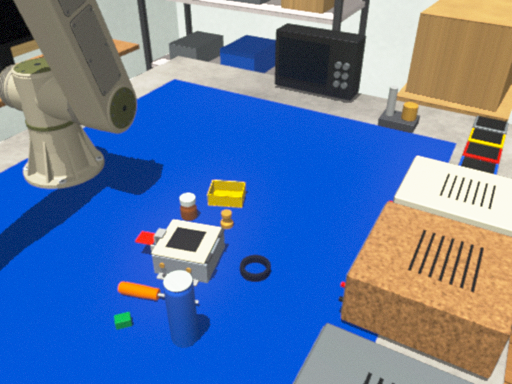

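View pics/top0.png

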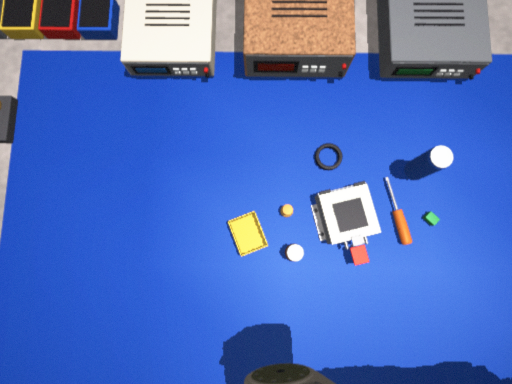

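```bash
cat > h.py <<'E'
import cv2,numpy as np
def ray(r,uv,z):
    M=np.array(r["camera_from_world"]);R=M[:3,:3];t=M[:3,3]
    c=-R.T@t; d=R.T@np.linalg.inv(r["mtx"])@np.array([uv[0],uv[1],1.]);return c+d*(z-c[2])/d[2]
def proj(r,p):
    M=np.array(r["camera_from_world"]);q=r["mtx"]@(M[:3,:3]@np.array(p)+M[:3,3]);return q[:2]/q[2]
E
python3 - <<'E'
import pickle
from h import *
d=pickle.load(open("d0.pkl","rb"))
for n,roi in (("top",(300,170,400,280)),("scene",(125,215,235,290))):
    r=d[n];f=r["frame"].astype(int);m0=np.zeros(f.shape[:2],bool);m0[roi[1]:roi[3],roi[0]:roi[2]]=1
    hsv=cv2.cvtColor(r["frame"],cv2.COLOR_RGB2HSV).astype(int)
    red=m0&(hsv[...,1]>150)&((hsv[...,0]<8)|(hsv[...,0]>172))&(hsv[...,2]>150)
    dark=m0&(f.max(2)<60)
    white=m0&(f.min(2)>200)
    for k,m,z in(("red",red,.044),("dark",dark,.058),("white",white,.058)):
        nn,l,st,c=cv2.connectedComponentsWithStats(m.astype(np.uint8))
        if nn<2: print(n,k,'none');continue
        i=1+np.argmax(st[1:,4]);cs=cv2.findContours((l==i).astype(np.uint8),0,2)[0][0]
        rc=cv2.minAreaRect(cs);b=cv2.boxPoints(rc)
        B=np.array([ray(r,p,z)for p in b])
        print(n,k,st[i,4],c[i].round(1),"c",ray(r,c[i],z).round(4),"rc",ray(r,rc[0],z).round(4));print(b.round(0).tolist(),B[:,:2].round(3).tolist(),[round(float(np.linalg.norm(B[j]-B[j-1])),3) for j in range(4)],[round(float(np.degrees(np.arctan2(*(B[j]-B[j-1])[1::-1]))),1) for j in range(4)])
r=d["top"];c=r["frame"][160:280,290:450,::-1];cv2.imwrite("pics/topz.png",cv2.resize(c,None,fx=5,fy=5,interpolation=2))
r=d["scene"];c=r["frame"][170:350,100:290,::-1];cv2.imwrite("pics/scz.png",cv2.resize(c,None,fx=3.3,fy=3.3,interpolation=2))
E
```

```text
top red 12 [352.3 256.5] c [ 0.4438 -0.1513  0.044 ] rc [ 0.4437 -0.1512  0.044 ]
[[350.0, 251.0], [351.0, 251.0], [354.0, 262.0], [353.0, 262.0]] [[0.456, -0.147], [0.457, -0.149], [0.431, -0.155], [0.431, -0.154]] [0.026, 0.002, 0.026, 0.002] [14.9, -73.6, -165.2, 106.3]
top dark none
top white 1794 [349.6 214.2] c [ 0.5412 -0.144   0.058 ] rc [ 0.5373 -0.1452  0.058 ]
[[318.0, 194.0], [366.0, 181.0], [382.0, 238.0], [334.0, 251.0]] [[0.588, -0.071], [0.621, -0.186], [0.488, -0.218], [0.455, -0.106]] [0.137, 0.12, 0.138, 0.117] [14.7, -73.8, -166.4, 106.0]
scene red 172 [145.6 238. ] c [ 0.4524 -0.1722  0.044 ] rc [ 0.4506 -0.1719  0.044 ]
[[136.0, 242.0], [138.0, 231.0], [154.0, 233.0], [153.0, 245.0]] [[0.442, -0.193], [0.42, -0.161], [0.46, -0.15], [0.48, -0.183]] [0.04, 0.039, 0.041, 0.039] [-164.6, 124.5, 15.0, -57.2]
scene dark 1 [178. 229.] c [ 0.508 -0.125  0.058] rc [ 0.508 -0.125  0.058]
[[178.0, 229.0], [178.0, 229.0], [178.0, 229.0], [178.0, 229.0]] [[0.508, -0.125], [0.508, -0.125], [0.508, -0.125], [0.508, -0.125]] [0.0, 0.0, 0.0, 0.0] [0.0, 0.0, 0.0, 0.0]
scene white 1252 [186.3 241.2] c [ 0.5486 -0.1497  0.058 ] rc [ 0.5438 -0.1484  0.058 ]
[[150.0, 253.0], [156.0, 216.0], [220.0, 227.0], [214.0, 264.0]] [[0.504, -0.218], [0.435, -0.112], [0.587, -0.074], [0.64, -0.181]] [0.141, 0.127, 0.157, 0.12] [-164.7, 122.7, 14.0, -63.9]
```

View pics/topz.png

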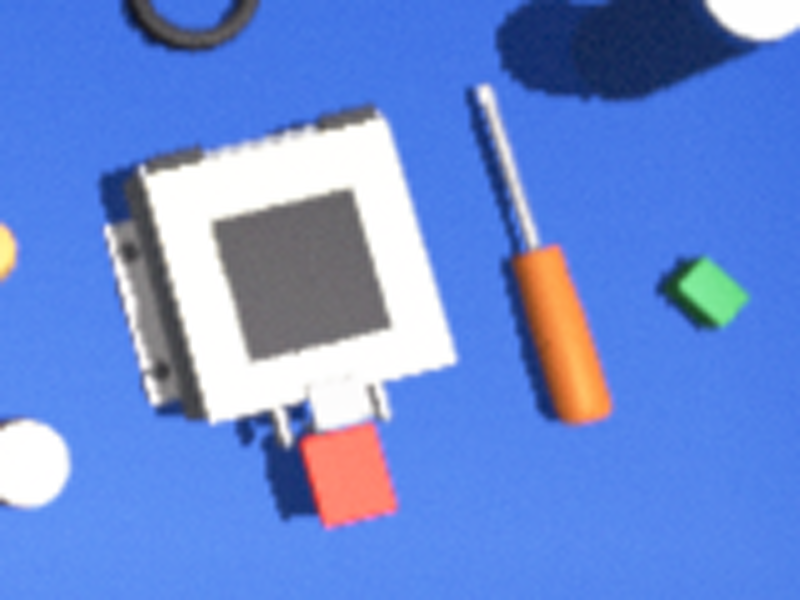

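View pics/scz.png

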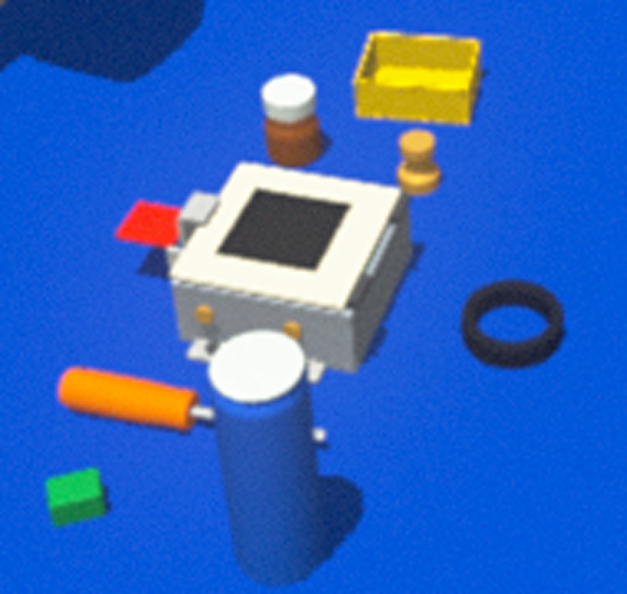

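Top view: the red pad's centre is at about pixel (360, 255). The lid's corners are near (319,194), (366,182), (381,232) and (332,244). The screwdriver lies to the right of the box and the jar is lower left.

Run:
```python
import pickle
from h import *
d=pickle.load(open("d0.pkl","rb"));r=d["top"]
C=np.array([[145,170],[380,112],[455,360],[210,420]])/5+[290,160]-.4
W=np.array([ray(r,p,.058)for p in C]);print(W.round(4),[np.linalg.norm(W[j]-W[j-1]).round(4) for j in range(4)])
for a,b in((3,0),(2,1)): v=W[b]-W[a];print(np.degrees(np.arctan2(v[1],v[0])))
for a,b in((1,0),(2,3)): v=W[b]-W[a];print(np.degrees(np.arctan2(v[1],v[0]))-90)
hsv=cv2.cvtColor(r["frame"],cv2.COLOR_RGB2HSV).astype(int)
m=(hsv[...,1]>110)&((hsv[...,0]<8)|(hsv[...,0]>172))&(hsv[...,2]>100);m[:235]=0;m[275:]=0;m[:,:340]=0;m[:,380:]=0
print(m.sum());uv=np.argwhere(m).mean(0)[::-1];T=ray(r,uv,.044);print(uv,"tab",T)
th=np.arctan2(*(W.mean(0)-T)[1::-1]);print("dir tab->lid centre",np.degrees(th),"dist (expect .099)",np.linalg.norm((W.mean(0)-T)[:2]))
# scene
s=d["scene"];Cs=np.array([[240,163],[410,187],[352,308],[172,280]])/3.3+[100,170]-.3
Ws=np.array([ray(s,p,.058)for p in Cs]);print("scene lid",Ws.round(4),Ws.mean(0),[np.linalg.norm(Ws[j]-Ws[j-1]).round(4) for j in range(4)])
# others
for n,p,z in(("jar",(294.8,253),.06),("spray",(440,157),.15),("drv tip",(387,177),.006),("drv end",(408,243),.02),("post",(287,210),.04)):print(n,ray(r,p,z).round(3))
```

```text
[[ 0.5889 -0.0723  0.058 ]
 [ 0.618  -0.1836  0.058 ]
 [ 0.5018 -0.2147  0.058 ]
 [ 0.4728 -0.1009  0.058 ]] [np.float64(0.1196), np.float64(0.115), np.float64(0.1203), np.float64(0.1174)]
13.82597707507943
14.971233524701436
14.65044501144041
14.330130370445318
268
[358.94029851 254.43283582] tab [ 0.44878383 -0.16680552  0.044     ]
dir tab->lid centre 13.909586824467025 dist (expect .099) 0.09953452663436858
scene lid [[ 0.4754 -0.1023  0.058 ]
 [ 0.5932 -0.0674  0.058 ]
 [ 0.6245 -0.1854  0.058 ]
 [ 0.5103 -0.2192  0.058 ]] [ 0.55083196 -0.14358768  0.058     ] [np.float64(0.122), np.float64(0.1229), np.float64(0.122), np.float64(0.1191)]
jar [ 0.45  -0.016  0.06 ]
spray [ 0.658 -0.318  0.15 ]
drv tip [ 0.641 -0.252  0.006]
drv end [ 0.477 -0.291  0.02 ]
post [0.551 0.001 0.04 ]
```

Emit:
{"name": "move_arm", "arguments": {"commands": [[[0.76, 0.968, 0], [0, 0, 0], -1], [[0.76, 0.968, 0], [0, 0, 0], -1], [[0.76, 0.968, 0], [0, 0, 0], -1], [[0.76, 0.968, 0], [0, 0, 0], -1], [[0.76, 0.968, 0], [0, 0, 0], -1]]}}

```text
clock: 0.65
tcp_pos: [0.2931, -0.3622, 0.2501]
orientation: [-0.0, 0.992, 0.123, 0.0]
wrist_force: [0.4, -0.8, -0.5]
finger_gap: 0.0121
```

Emit:
{"name": "move_arm", "arguments": {"commands": [[[0.76, 0.968, 0], [0, 0, 0], -1], [[0.76, 0.968, 0], [0, 0, 0], -1], [[0.76, 0.968, 0], [0, 0, 0], -1], [[0.76, 0.968, 0], [0, 0, 0], -1], [[0.76, 0.968, 0], [0, 0, 0], -1]]}}

```text
clock: 1.15
tcp_pos: [0.4453, -0.1685, 0.2503]
orientation: [0.0, 0.992, 0.123, 0.0]
wrist_force: [1.1, -0.4, -0.1]
finger_gap: -0.0002
```

Emit:
{"name": "move_arm", "arguments": {"commands": [[[0, 0, -0.9], [0, 0, 0], -1], [[0, 0, -0.9], [0, 0, 0], -1], [[0, 0, -0.9], [0, 0, 0], -1], [[0, 0, -0.8], [0, 0, 0], -1], [[0, 0, 0], [0, 0, 0], -1]]}}

```text
clock: 1.65
tcp_pos: [0.4413, -0.1684, 0.1063]
orientation: [-0.003, 0.992, 0.123, -0.003]
wrist_force: [-1.2, 0.8, -0.4]
finger_gap: 0.0
```

Run:
```python
from workcell import env, eyes
from h import *
s=env.get_state();print({k:np.round(s[k],4) for k in("clock","tcp_pos","orientation","wrist_force","finger_gap")})
p=s["tcp_pos"]-[0,0,.019]
O=[]
for n,b in(("top",(290,170,430,290)),("scene",(80,150,260,310))):
    r=eyes.read_camera(n);u=proj(r,p);print(n,u,"tab",proj(r,[.4505,-.167,.044]))
    c=r["frame"][b[1]:b[3],b[0]:b[2],::-1];cv2.imwrite(f"pics/{n}1.png",cv2.resize(c,None,fx=3.5,fy=3.5,interpolation=2))
```

```text
{'clock': np.float64(1.65), 'tcp_pos': array([ 0.4413, -0.1684,  0.1063]), 'orientation': array([-0.0026,  0.9924,  0.1232, -0.0035]), 'wrist_force': array([-1.1703,  0.7683, -0.4024]), 'finger_gap': np.float64(0.0)}
top [364.85595513 258.28367686] tab [359.00316103 253.68757723]
scene [140.16588423 220.33548755] tab [146.46289045 236.39963336]
```

View pics/scene1.png

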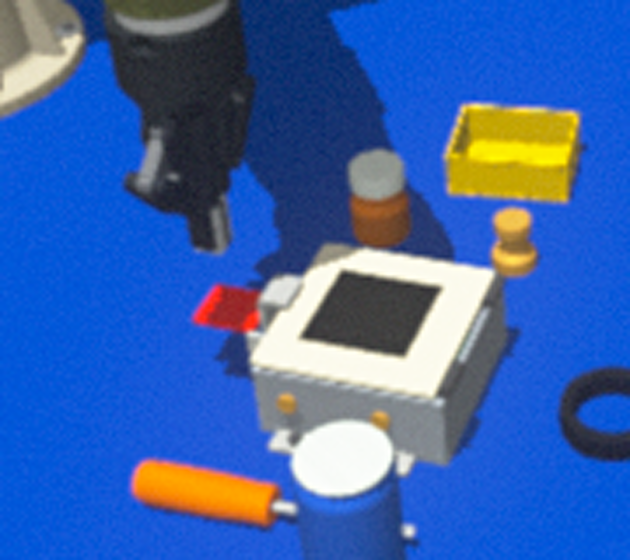

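View pics/top1.png

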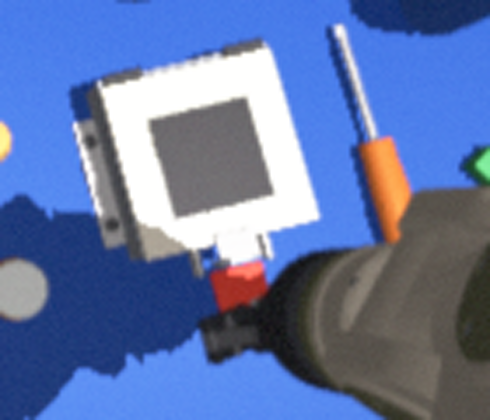

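Run:
```python
from workcell import env, eyes
from h import *
from scipy.spatial.transform import Rotation as R
s=env.get_state();q=s["orientation"];Q=R.from_quat([*q[1:],q[0]])
w=eyes.read_camera("wrist");m=np.array(w["mount"]);pc=Q.apply(m[:3,3])+s["tcp_pos"];print(pc,Q.as_matrix().round(3).tolist())
cv2.imwrite("pics/w1.png",w["frame"][:,:,::-1])
for n,b in(("top",(290,170,430,290)),("scene",(80,80,260,250))):
    r=eyes.read_camera(n);f=r["frame"].copy()
    for p,c in((pc,(255,0,255)),(s["tcp_pos"]-[0,0,.019],(0,255,0)),(s["tcp_pos"]+[0,0,.054],(0,255,255))):
        u=proj(r,p);cv2.circle(f,tuple(int(round(x)) for x in u),1,c,-1)
    c=f[b[1]:b[3],b[0]:b[2],::-1];cv2.imwrite(f"pics/{n}2.png",cv2.resize(c,None,fx=3.5,fy=3.5,interpolation=2))
```

```text
[ 0.51439782 -0.15289061  0.23267653] [[0.97, 0.244, -0.001], [0.244, -0.97, 0.001], [-0.001, -0.001, -1.0]]
```

View pics/scene2.png

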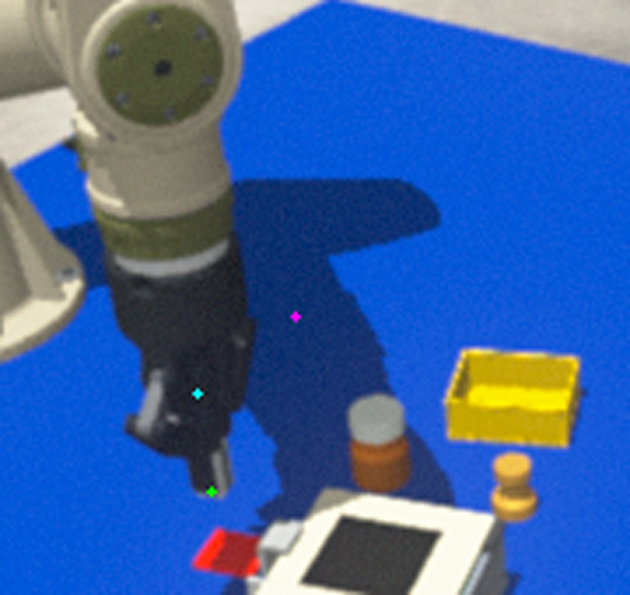

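View pics/top2.png

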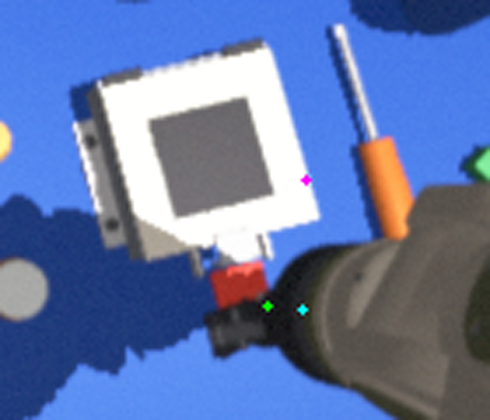

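View pics/w1.png

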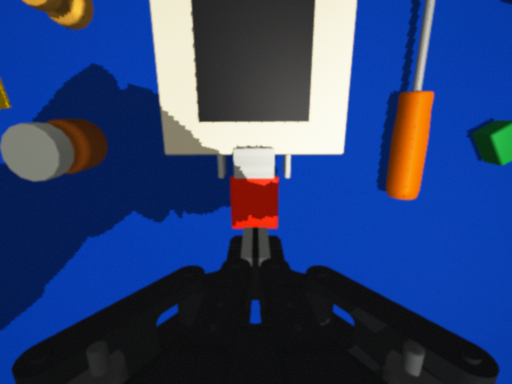

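The wrist camera has no body that could hit the lid. The wrist picture also shows the closed fingers in line with the tab, both at column 255. Next I press the tab.

Emit:
{"name": "move_arm", "arguments": {"commands": [[[0, 0, -0.5], [0, 0, 0], -1], [[0, 0, -0.5], [0, 0, 0], -1], [[0, 0, 0], [0, 0, 0], -1], [[0, 0, -0.1], [0, 0, 0], -1], [[0, 0, 0], [0, 0, 0], -1]]}}

```text
clock: 2.4
tcp_pos: [0.4452, -0.1709, 0.0674]
orientation: [0.001, 0.992, 0.123, 0.001]
wrist_force: [-0.1, -0.2, 0.8]
finger_gap: -0.0002
```

Emit:
{"name": "move_arm", "arguments": {"commands": [[[0, 0, -0.1], [0, 0, 0], -1], [[0, 0, -0.1], [0, 0, 0], -1], [[0, 0, -0.1], [0, 0, 0], -1], [[0, 0, -0.05], [0, 0, 0], -1], [[0, 0, 0], [0, 0, 0], -1]]}}

```text
clock: 2.9
tcp_pos: [0.4457, -0.1711, 0.0543]
orientation: [0.001, 0.992, 0.123, 0.001]
wrist_force: [-3.1, 0.9, 18.1]
finger_gap: -0.0002
```

Run:
```python
from workcell import env, eyes
from h import *
r=eyes.read_camera("scene");b=(80,130,260,300);print(env.get_state()["wrist_force"],env.get_state()["tcp_pos"])
cv2.imwrite("pics/scene3.png",cv2.resize(r["frame"][b[1]:b[3],b[0]:b[2],::-1],None,fx=3.5,fy=3.5,interpolation=2))
```

```text
[-4.07220503  1.27327392 16.99529139] [ 0.44567672 -0.17114906  0.05424933]
```

View pics/scene3.png

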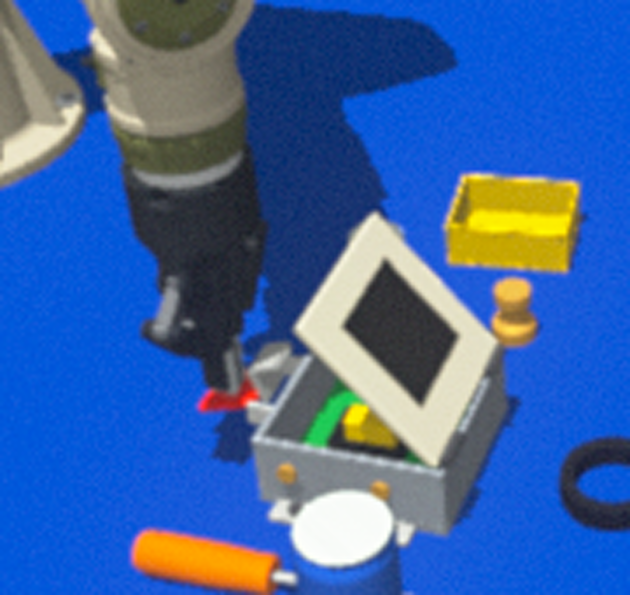

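The lid has sprung up to about 0.85, and the yellow capacitor is still standing at about (370, 425) in the crop. Next I lift, then go forward to the underside of the lid near its edge.

Emit:
{"name": "move_arm", "arguments": {"commands": [[[0, 0, 0.4], [0, 0, 0], -1], [[0, 0, 0.8], [0, 0, 0], -1], [[0, 0, 0.8], [0, 0, 0], -1], [[0, 0, 0.4], [0, 0, 0], -1], [[0, 0, 0], [0, 0, 0], -1]]}}

```text
clock: 3.45
tcp_pos: [0.4459, -0.1711, 0.1504]
orientation: [0.001, 0.992, 0.123, 0.002]
wrist_force: [0.1, -0.1, -0.4]
finger_gap: 0.0001
```

Emit:
{"name": "move_arm", "arguments": {"commands": [[[0.48, 0.12, 0], [0, 0, 0], -1], [[0.48, 0.12, 0], [0, 0, 0], -1], [[0.36, 0.09, 0], [0, 0, 0], -1], [[0, 0, 0], [0, 0, 0], -1], [[0, 0, 0], [0, 0, 0], -1]]}}

```text
clock: 3.95
tcp_pos: [0.4963, -0.1567, 0.1468]
orientation: [-0.001, 0.992, 0.123, -0.001]
wrist_force: [-0.9, -0.4, -0.1]
finger_gap: 0.0001
```

```bash
cat > look.py <<'E'
import sys
from workcell import env, eyes
from h import *
s=env.get_state();p=s["tcp_pos"];a=np.radians(14.2);u=np.array([np.cos(a),np.sin(a)]);v=np.array([-u[1],u[0]]);d=p[:2]-[.547,-.1435]
print("fixture xy",(d@u).round(4),(d@v).round(4),"z",p[2].round(4),"F",s["wrist_force"].round(1),s["clock"],s["joint_pos"].round(2))
r=eyes.read_camera("scene");b=(80,90,290,330)
cv2.imwrite(f"pics/{sys.argv[1]}.png",cv2.resize(r["frame"][b[1]:b[3],b[0]:b[2],::-1],None,fx=2.4,fy=2.4,interpolation=2))
E
python3 look.py s4
```

```text
fixture xy -0.0524 -0.0003 z 0.1468 F [-0.9 -0.4 -0.1] 3.95 [-0.46  0.27 -0.28  1.03 -0.    2.43]
```

View pics/s4.png

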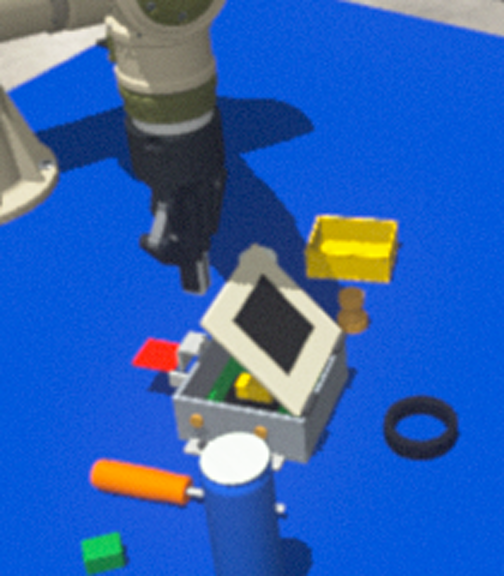

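The finger is in line with the middle of the lid (fixture y is about 0) and below the edge's height. Next I push along the lid's arc.

Emit:
{"name": "move_arm", "arguments": {"commands": [[[0.36, 0.09, 0.05], [0, 0, 0], -1], [[0.36, 0.09, 0.1], [0, 0, 0], -1], [[0.36, 0.09, 0.1], [0, 0, 0], -1], [[0.36, 0.09, 0.1], [0, 0, 0], -1], [[0, 0, 0], [0, 0, 0], -1]]}}

```text
clock: 4.5
tcp_pos: [0.5556, -0.143, 0.1624]
orientation: [0.0, 0.992, 0.123, 0.0]
wrist_force: [-0.2, -0.0, -0.1]
finger_gap: -0.0001
```

```bash
python3 look.py s5
```

```text
fixture xy 0.0085 -0.0016 z 0.1624 F [-0.2 -0.  -0.1] 4.5 [-0.39  0.35 -0.12  1.1  -0.    2.5 ]
```

View pics/s5.png

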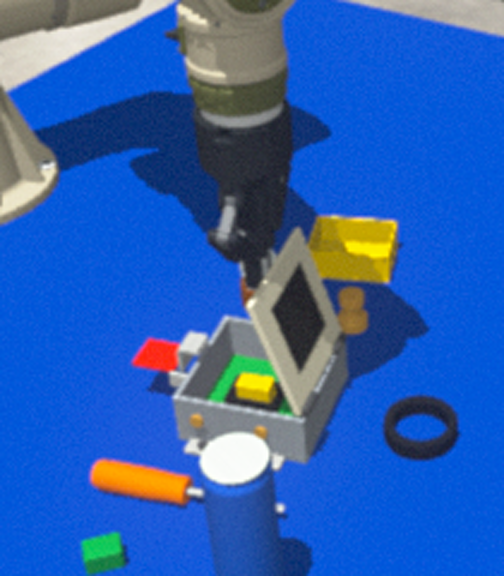

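Emit:
{"name": "move_arm", "arguments": {"commands": [[[0.3, 0.08, 0.1], [0, 0, 0], -1], [[0.3, 0.08, 0], [0, 0, 0], -1], [[0.3, 0.08, 0], [0, 0, 0], -1], [[0.15, 0.04, 0], [0, 0, 0], -1], [[0, 0, 0], [0, 0, 0], -1]]}}

```text
clock: 5.05
tcp_pos: [0.5964, -0.1316, 0.1658]
orientation: [-0.0, 0.992, 0.123, -0.0]
wrist_force: [-0.4, -0.5, 0.1]
finger_gap: 0.0001
```

Emit:
{"name": "move_arm", "arguments": {"commands": [[[0.12, 0.03, 0], [0, 0, 0], -1], [[0.12, 0.03, 0], [0, 0, 0], -1], [[0.12, 0.03, 0], [0, 0, 0], -1], [[0, 0, 0], [0, 0, 0], -1]]}}

```text
clock: 5.45
tcp_pos: [0.6111, -0.1281, 0.1663]
orientation: [0.0, 0.992, 0.123, -0.001]
wrist_force: [-1.8, -0.4, 0.8]
finger_gap: 0.0001
```

```bash
python3 look.py s6
```

```text
fixture xy 0.0659 -0.0008 z 0.1663 F [-1.8 -0.4  0.8] 5.45 [-0.33  0.44  0.03  1.16 -0.    2.56]
```

View pics/s6.png

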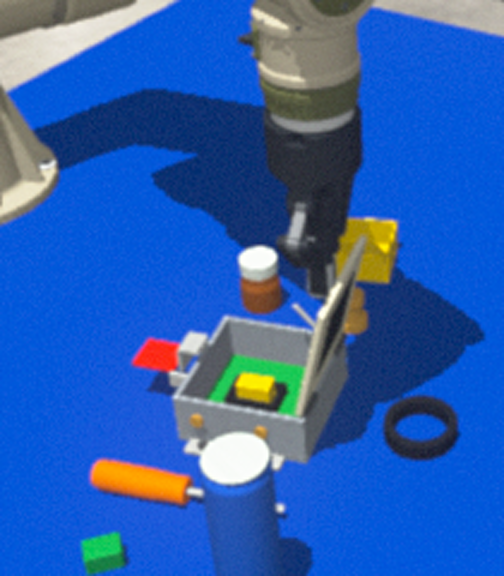

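Emit:
{"name": "move_arm", "arguments": {"commands": [[[0.06, 0.015, 0], [0, 0, 0], -1], [[0.05, 0.012, 0], [0, 0, 0], -1], [[0, 0, 0], [0, 0, 0], -1]]}}

```text
clock: 5.8
tcp_pos: [0.6118, -0.1279, 0.1661]
orientation: [0.001, 0.992, 0.122, -0.004]
wrist_force: [-13.4, -4.4, 6.9]
finger_gap: -0.0001
```

The force has risen to about 14 N with no further travel, so the lid is firmly against its stop. I back off along -x and then lift clear.

Emit:
{"name": "move_arm", "arguments": {"commands": [[[-0.2, -0.05, 0], [0, 0, 0], -1], [[-0.5, -0.12, 0.2], [0, 0, 0], -1], [[-0.8, -0.2, 0.5], [0, 0, 0], -1], [[-0.9, -0.22, 0.6], [0, 0, 0], -1], [[-0.9, -0.22, 0.6], [0, 0, 0], -1]]}}

```text
clock: 6.3
tcp_pos: [0.4827, -0.1593, 0.2428]
orientation: [-0.0, 0.992, 0.123, 0.0]
wrist_force: [0.7, -0.8, 1.0]
finger_gap: -0.0001
```

Emit:
{"name": "move_arm", "arguments": {"commands": [[[-0.7, -0.7, 0.4], [0, 0, 0], -1], [[-0.7, -0.7, 0.2], [0, 0, 0], -1], [[-0.6, -0.7, 0], [0, 0, 0], -1], [[0, 0, 0], [0, 0, 0], -1], [[0, 0, 0], [0, 0, 0], -1]]}}

```text
clock: 6.8
tcp_pos: [0.4036, -0.244, 0.2666]
orientation: [0.0, 0.993, 0.122, 0.001]
wrist_force: [-0.4, -0.1, 1.2]
finger_gap: -0.0001
```

```bash
python3 look.py s7
python3 - <<'E'
import pickle
from workcell import eyes
from h import *
t=eyes.read_camera("top");cv2.imwrite("pics/top7.png",t["frame"][:,:,::-1])
a=np.radians(14.2);u=np.array([np.cos(a),np.sin(a)]);v=np.array([-u[1],u[0]]);O=np.array([.547,-.1435])
r=eyes.read_camera("scene")
for th in(1.57,1.7,1.8):
  for y in(-.059,.059):
    p=O+u*(.06-.118*np.cos(th))+v*y;P=[*p,.055+.118*np.sin(th)]
    q=(proj(r,P)-[80,90])*2.4;print(th,y,"crop px",q.round(0))
d=pickle.load(open("d0.pkl","rb"))
for n,x in(("top",t),("scene",r)):
  h0=cv2.cvtColor(d[n]["frame"],cv2.COLOR_RGB2HSV);h1=cv2.cvtColor(x["frame"],cv2.COLOR_RGB2HSV)
  for k,lo,hi in(("green",(50,120,60),(80,255,255)),("orange",(6,180,150),(16,255,255)),("yellow",(23,160,100),(32,255,255))):
    o=[]
    for h in(h0,h1):
      m=cv2.inRange(h,lo,hi);nn,l,st,c=cv2.connectedComponentsWithStats(m);o.append([(st[i,4],c[i].round(1).tolist()) for i in range(1,nn) if st[i,4]>25])
    print(n,k,o)
E
```

```text
fixture xy -0.1637 -0.0622 z 0.2666 F [-0.4 -0.1  1.2] 6.8 [-0.71  0.11 -0.17  1.29  0.    2.18]
1.57 -0.059 crop px [289. 308.]
1.57 0.059 crop px [336. 228.]
1.7 -0.059 crop px [308. 312.]
1.7 0.059 crop px [352. 231.]
1.8 -0.059 crop px [322. 317.]
1.8 0.059 crop px [365. 235.]
top green [[(np.int32(86), [415.6, 69.8]), (np.int32(106), [431.2, 218.2])], [(np.int32(144), [415.0, 70.7]), (np.int32(182), [363.4, 210.3]), (np.int32(67), [430.4, 218.2]), (np.int32(26), [344.6, 236.2])]]
top orange [[(np.int32(116), [399.4, 226.8])], [(np.int32(93), [399.0, 227.0])]]
top yellow [[(np.int32(516), [24.1, 25.0]), (np.int32(96), [258.6, 230.1])], [(np.int32(520), [23.8, 25.4]), (np.int32(81), [258.4, 228.4])]]
scene green [[(np.int32(212), [122.6, 320.0])], [(np.int32(389), [188.5, 247.5]), (np.int32(212), [122.6, 320.0])]]
scene orange [[(np.int32(125), [138.5, 293.6])], [(np.int32(120), [138.9, 293.7])]]
scene yellow [[(np.int32(207), [486.2, 140.8]), (np.int32(822), [226.2, 193.4])], [(np.int32(204), [486.0, 140.8]), (np.int32(713), [226.0, 192.7]), (np.int32(161), [185.9, 251.1])]]
```

View pics/s7.png

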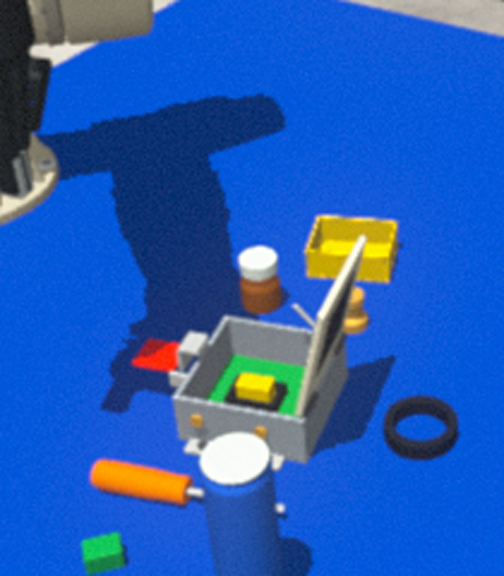

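View pics/top7.png

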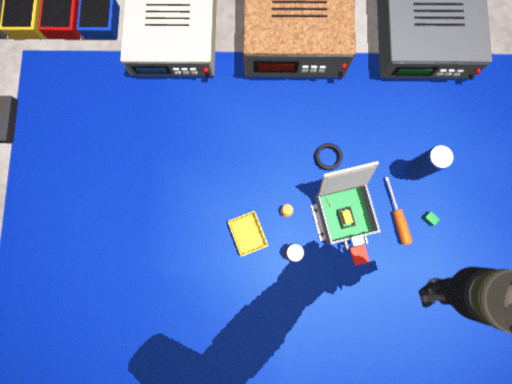

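The lid's free-edge corners, at about (320,316) and (363,238), match the 1.8 rad prediction. The capacitor is standing, the loose items are where they were, and the arm is clear.

```bash
python3 -c "
from workcell import job
print(job.hand_in())"
```

```text
the job is handed in; nothing more can be done
None
```

The test box is open: I pressed the red tab down with the closed fingertips, the lid sprang up, and I pushed it back until it rested against its stop. I then backed the arm well clear of the box and handed the job in at about 7 s on the robot's clock.

- **Tab:** the force on the tab rose to about 18 N at its down stop. Afterwards it sat up again.
- **Lid:** pushed against its stop, it gave about 14 N with no further travel. After I let go, its free-edge corners in the scene picture matched the predicted position for 1.8 rad to within a few pixels of the enlarged crop.
- **Capacitor:** it is still standing in its nest in the last pictures.
- **Other items:** by colour-mask comparison, the screwdriver, spare and bin show no real shift from the first pictures. The largest difference was under 2 pixels, for the bin in the top view, where the arm's shadow had changed. I checked the jar, tape, post and spray can only by eye.
- **Disagreement:** the two cameras placed the box about 5 mm apart in x. I used the average, and contact came where expected. No check failed.

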